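# Set the studio projector's selector to the cross and switch on its lamp

### The arm

A 6-joint arm with a two-finger parallel gripper is mounted at the origin on the work surface. World frame = base frame: x ahead of the robot, y to its left, z up, the work surface at z = 0. Lengths are in m, angles in degrees, forces in N, time in s.
With the tool pointing down it reaches from about 0.25 to 0.725 m from the base axis. Payload 9.7 kg.
Tool frame: the origin (TCP) lies at the very end of the fingers, on their centre line; the grasp point (between the pads) lies 19 mm behind it (bot.hold_point_z is the distance from the TCP to the grasp point, in m); z points along the fingers, y is the line along which they close (so a half turn about z gives the same grasp; the last joint's range is limited). The gripper opens to 85 mm and grips with 20 to 120 N. Pads are 22 mm wide; open, the fingers measure 114 mm over their backs; the gripper's body (76 mm by 85 mm) begins 54 mm behind the grasp point. The pads swing forward as they close: fully open they stand 13 mm farther back than shut.
Start: joints at [-67.036, 4.979, 10.078, 95.1, 0, 90], TCP at [0.215, -0.506, 0.207] pointing down, gripper open.
Joint ranges: [-179.16, 179.16], [-48.56, 103.87], [-65.8, 70.77], [-126.05, 130.52], [-82.76, 87.17], [-180, 180]. Speed limits (degrees/s): [127.2, 127.2, 147.25, 180, 180, 180].

### API

Orientations are given as [roll, pitch, yaw] about the fixed x, y, z axes, in that order (R = Rz(yaw) Ry(pitch) Rx(roll)).
In Python, from workcell import bot gives the robot as it stands.
- The arm moves only by the tool play_rows, never from a script. Its argument "targets" is a list of rows, each an object with "grip": the closure in counts, from 0 (fully open) to 255 (shut); "linear": the shift along the world's x, y, z in cm, a list of three; "delta_rot": the turn, a rotation vector about the world's x, y, z in rad, a list of three. A call has 1 to 10 rows; each row is the pose to reach, as a shift and turn from the pose commanded when the call began; what a row does not reach only later rows make up. A row lasts 1/10 s, in which the tool goes at most 50 mm and 8.59 degrees, less where a joint would pass 70% of its speed; a pose out of reach is approached as far as the arm can. A call with a gripper value outside its range is refused whole. The fingers move at their own pace and stop on an object; "force" is the grip in N (left out, the last holds). Time passes only in rows, so rows that repeat a pose let the fingers close. It gives the time, the measured TCP pose, the force, the opening and the grip force at its end, in the units of the state.
- bot.get_obs(): the state, without advancing time (a new reading comes with each control period).
- bot.camera(name): name is "scene" or "top" or "wrist"; returns a dict with "color" (480x640x3 uint8, red, green, blue), "range_z" (480x640 float32, m along the optical axis (not along the pixel's ray), 0 where there is no reading), "fov_y" (degrees; the focal length in pixels is half the picture's height over the tangent of half this angle, whatever the lens; pixels are square), "cx", "cy" (the principal point, pixels), "world_to_cam" (4x4, takes a point from world to camera coordinates). Camera axes: x right, y up, looking along -z (the intrinsics and any distortion apply to the point x, -y, -z); pixel columns grow to the right and rows downward; lengths in m; the calibration is good to about 2 mm. A picture is of the moment at which its call begins.
- bot.job_done(): hands the job in; it is judged then, once.
Trained networks look in a picture, given as the dict that the camera call returned (one of the last four; its "shot" number tells which), for a name from the list of things; names that differ only in an ending like _2 or _b are one class to them, and where a whole thing is asked for, a point or a joint stands for the part that bears it (a point fixed in the world has none). Each returns a list of dicts, best first, with "conf" (0 to 1); they miss things now and then, are a little off and sometimes report something else, mostly with a low value. They report only what shows in the picture. A call takes as long as a camera call.
- bot.search_frame(picture, target): "box" ([left, top, right, bottom] in pixels, round what is visible of it).
- bot.trace(picture, target): "pixels" (480x640 bool, what is visible of it) and "box" ([left, top, right, bottom] in pixels, round what is visible of it).
- bot.pinpoint(picture, target): "pixel" ([column, row] in pixels: a listed point, or the origin of a listed thing).
The state is a dict: "time": time; "q": joint angles; "qd": joint speeds; "joint_efforts": joint torques, N m; "ee_pos": TCP position; "tcp_rot": TCP orientation; "wrist_force": force on the tool from outside, world axes, zero at the start; "torque": the same for the moment, N m; "opening": finger opening in m; "grasp_force": force on a finger pad.
Only numpy, scipy, OpenCV 4.12 (cv2) and the standard library are available. Lean on these libraries where they do the work, as an engineer would, in place of code of your own. Each camera call takes 0.05 s, during which the arm holds its last target. There are 200 camera calls.

### The job

Set the pattern projector to its cross pattern: push the selector's protruding tab round with the fingertips until it points at the plate with the cross, then press the lamp button all the way in and let it come back. Push and press only: move the tab gently without gripping it, do not press the lamp button before the tab points at the cross, and leave the things lying around where they are.

Things in the scene. Friction and masses are not known exactly. Their poses are not given: they have to be found in the camera images.
- projector: fixed grey box, 260 x 260 mm on plan, its flat top 70 mm above the table; a round lens sticks out of its far (+x) face. Origin: on the table under the box's centre, on the selector's axis; x points from its front (robot side) to the lens, y to its left, z up
- selector: the selector: an aluminium disc, 90 mm diameter, its rim from 4 to 16 mm above the projector's top, that turns about the vertical axis through the projector's origin; the tab lies along its own -x. Origin: on that axis, level with the projector's top (70 mm). It has no clicks, turns under a push of about 2 N on the tab and stays where it is left
- tab_top (a point): middle of the top edge of the selector's tab, 72 mm from the axis, 105 mm above the table. The tab is an upright fin standing out radially from the disc, from 40 to 88 mm from the axis, 9 mm thick, underside 7 mm and top 35 mm above the projector's top. It starts within 15 degrees of the projector's -x (front) and has stops 126 degrees either side of that: it cannot pass the button
- tab_aim (a point): the spot on the projector's top that the tab points at: straight out beyond the tab's end, 108 mm from the axis, 73 mm above the table (turns with the selector)
- lamp_button (a joint): travel of the lamp button, m: 0 when out, 0.006 when fully in; springs back; about 5 N presses it fully in, straight down
- lamp_button_top (a point): centre of the top face of the round grey lamp button, 28 mm diameter in a black housing, on the projector's top near its lens side, 100 mm from the selector's axis
- mark_cross: round white plate, 40 mm diameter, 3 mm thick, fixed on the projector's top, bearing a black upright cross (plus sign) 34 mm across. Origin: under its centre, 108 mm from the selector's axis, level with the projector's top (70 mm). The four plates stand round the selector 50 and 100 degrees either side of the projector's -x, in an order that changes
- mark_ring: like the plate with the cross, bearing a black ring
- mark_square: like the plate with the cross, bearing a filled black square
- mark_bar: like the plate with the cross, bearing a single black bar
- ink_jar: loose small ink jar, 28 mm across, 38 mm tall, standing on the projector's top at its far left corner; origin under its centre; leave it alone
- eraser: loose white eraser, 30 x 18 x 12 mm, on the projector's top at its near right corner; origin under its centre; leave it alone
- brush: loose paint brush, 190 mm long, lying on the table along the projector's right side; leave it alone
- tape_roll: loose paper tape roll, 72 mm outside diameter, 22 mm high, flat on the table on the left of the projector; origin under its centre; leave it alone
- brush_pot: loose white pot, 76 mm wide and 95 mm tall, with brushes sticking out up to about 185 mm, on the table to the left; origin under its centre; leave it alone
- gesso_bottle: loose white bottle, 60 mm wide, 150 mm tall, on the table to the right; origin under its centre; leave it alone
- water_cup: loose white cup, 72 mm wide, 80 mm tall, on the table at the far right; origin under its centre; leave it alone

How it is judged (in metres and radians):
On the way, in this order (a step that is already met when the one before it is completed fails the run):
1. the tab points at the plate with the cross (horizontal distance between tab_aim and mark_cross below 0.013 m), for 0.2 s.
2. the lamp button is pressed in with the tab still on the cross (horizontal distance between tab_aim and mark_cross below 0.013 m and value of joint lamp_button above 0.0045 m), for 0.05 s.
At the end, for the whole second after the job is handed in: The tab's aim point lies within 13 mm of the centre of the plate with the cross (about 7 degrees), the selector is at rest and the lamp button is out again after being pressed in by at least 4.5 mm (horizontal distance between tab_aim and mark_cross below 0.013 m and angular speed of selector below 0.05 rad/s and value of joint lamp_button below 0.0015 m); the robot touches nothing.
It fails at once if the lamp button is pressed by more than 2 mm while the tab does not point at the cross (not (horizontal distance between tab_aim and mark_cross below 0.013 m) and value of joint lamp_button above 0.002 m).
It fails at once if the tab is gripped or forced with more than 25 N (contact force between the fingers and selector above 25 N).
It fails at once if a loose thing is moved by more than 20 mm or lifted (distance of any of ink_jar, eraser, brush, tape_roll, brush_pot, gesso_bottle, water_cup from where it was at the start of the episode above 0.02 m).
It also fails if it takes over 48 s, if anything falls off the work surface, if the arm or the gripper's body presses on something with over 40 N, if the wrist force passes 120 N, or if a joint passes its speed limit or range.

## Working session

There is one attempt and no reset: what is moved stays moved. The work goes in short steps, Python scripts to look and compute and a tool call to move; the robot and the scene stay as the last step left them, time stands still between calls to the robot, and variables do not carry over. Pictures are saved under pics/ and viewed, at most 10 in all, crops included, and the job is handed in when it is done.

Besides the shell and the picture viewer there is one more tool, called after "Request:" as name(argument=value, ...), one argument or row to a line, values as JSON. play_rows: Moves the arm, as the interface text tells. Its arguments: {"type":"object","properties":{"targets":{"type":"array","items":{"type":"object","properties":{"grip":{"type":"number"},"linear":{"type":"array","items":{"type":"number"}},"delta_rot":{"type":"array","items":{"type":"number"}}}}},"force":{"type":"number"}},"required":["targets"]}

```bash
mkdir -p pics
cat > h.py <<'E'
import numpy as np, cv2
from workcell import bot
def ray(p,px,z):
    f=240/np.tan(np.radians(p["fov_y"])/2); T=np.linalg.inv(p["world_to_cam"])
    d=T[:3,:3]@np.array([(px[0]-p["cx"])/f,-(px[1]-p["cy"])/f,-1]); o=T[:3,3]
    return o+d*(z-o[2])/d[2]
E
python3 - <<'E'
from h import *
for c in ("top","scene"):
    p=bot.camera(c); cv2.imwrite(f"pics/{c}1.png",p["color"][...,::-1])
    print(c,[k for k in p])
    for n,z in [("projector",0),("selector",.07),("tab_top",.105),("tab_aim",.073),("lamp_button_top",None),("mark_cross",.07),("mark_ring",.07),("mark_square",.07),("mark_bar",.07),("ink_jar",.07),("eraser",.07)]:
        for r in bot.pinpoint(p,n)[:2]:
            print(n,round(r["conf"],2),np.round(r["pixel"]),np.round(ray(p,r["pixel"],z if z is not None else .085),4))
E
```

```text
top ['color', 'range_z', 'fov_y', 'cx', 'cy', 'world_to_cam', 'shot']
projector 0.95 [327. 245.] [ 0.5276 -0.0208  0.    ]
selector 0.89 [328. 234.] [ 0.5424 -0.0224  0.07  ]
selector 0.56 [250. 238.] [0.5316 0.1597 0.07  ]
tab_top 0.82 [328. 268.] [ 0.4564 -0.0219  0.105 ]
tab_top 0.3 [285. 188.] [0.6404 0.0784 0.105 ]
tab_aim 0.64 [331. 266.] [ 0.4649 -0.0277  0.073 ]
tab_aim 0.62 [328. 281.] [ 0.4314 -0.0223  0.073 ]
lamp_button_top 0.68 [334. 194.] [ 0.6328 -0.0352  0.085 ]
lamp_button_top 0.32 [328. 236.] [ 0.5334 -0.0202  0.085 ]
mark_cross 0.73 [376. 232.] [ 0.5457 -0.1326  0.07  ]
mark_cross 0.5 [282. 223.] [0.5668 0.0857 0.07  ]
mark_ring 0.73 [374. 236.] [ 0.5378 -0.1278  0.07  ]
mark_square 0.55 [359. 269.] [ 0.4599 -0.0937  0.07  ]
mark_square 0.41 [325. 280.] [ 0.4334 -0.0143  0.07  ]
mark_bar 0.75 [289. 264.] [0.4698 0.0683 0.07  ]
mark_bar 0.31 [399. 249.] [ 0.5059 -0.1852  0.07  ]
ink_jar 0.52 [288. 191.] [0.6444 0.0729 0.07  ]
ink_jar 0.47 [286. 262.] [0.4737 0.0753 0.07  ]
eraser 0.43 [373. 282.] [ 0.4303 -0.1245  0.07  ]
scene ['color', 'range_z', 'fov_y', 'cx', 'cy', 'world_to_cam', 'shot']
projector 0.86 [312. 276.] [ 0.5396 -0.0104  0.    ]
selector 0.86 [308. 254.] [ 0.5412 -0.0211  0.07  ]
tab_top 0.89 [325. 225.] [ 0.4477 -0.0195  0.105 ]
tab_aim 0.77 [328. 234.] [ 0.4369 -0.0155  0.073 ]
lamp_button_top 0.58 [285. 262.] [ 0.6169 -0.0429  0.085 ]
mark_cross 0.56 [340. 268.] [0.5584 0.0793 0.07  ]
mark_ring 0.65 [166. 254.] [ 0.7157 -0.3458  0.07  ]
mark_ring 0.48 [274. 245.] [ 0.5481 -0.1212  0.07  ]
mark_square 0.6 [297. 228.] [ 0.4494 -0.1048  0.07  ]
mark_square 0.48 [258. 252.] [ 0.5965 -0.1402  0.07  ]
mark_bar 0.7 [347. 250.] [0.4791 0.0633 0.07  ]
mark_bar 0.31 [196. 219.] [ 0.54   -0.3879  0.07  ]
ink_jar 0.51 [326. 290.] [0.647  0.0867 0.07  ]
eraser 0.66 [308. 253.] [ 0.5381 -0.021   0.07  ]
```

```bash
python3 -c "
import cv2
a=cv2.imread('pics/top1.png')[170:310,240:420]; b=cv2.imread('pics/scene1.png')[190:320,220:400]
cv2.imwrite('pics/a.png',cv2.resize(a,None,fx=4.2,fy=4.2,interpolation=2))
cv2.imwrite('pics/b.png',cv2.imread('pics/scene1.png'))"
```

```text
(no output)
```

View pics/a.png

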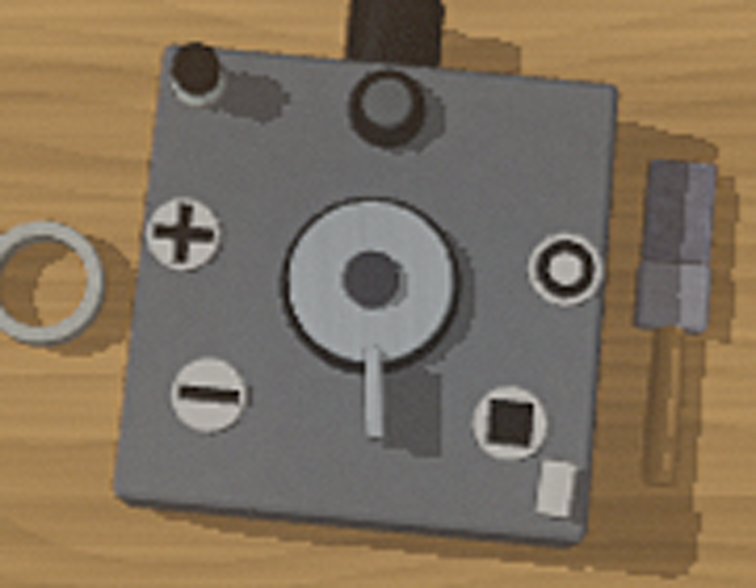

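View pics/b.png

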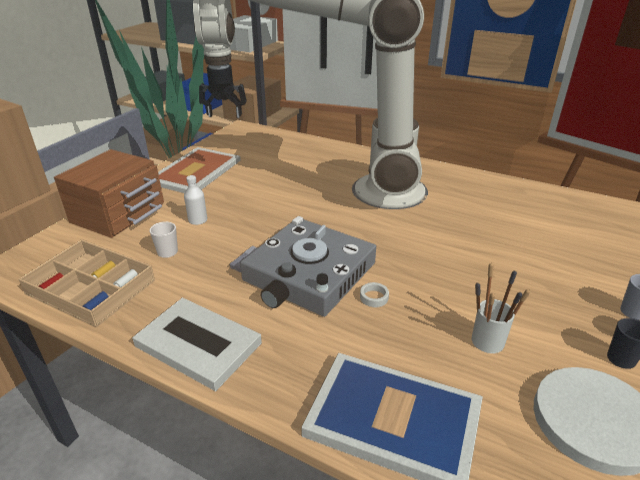

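Top crop: cross plate left-far at crop (183,234), i.e. pixel (283.6,225.7), with bar near left, square near right, ring far right, the tab at the front and the button at the far side. So the tab must go about 100° clockwise (via +y).

```bash
cat >> h.py <<'E'
def view(name,c="top"):
    p=bot.camera(c); cv2.imwrite(f"pics/{name}.png",p["color"][...,::-1]); return p
E
python3 - <<'E'
from h import *
from scipy.optimize import least_squares
p=bot.camera("top")
px=dict(cross=(183,234),ring=(565,268),square=(510,423),bar=(208,395)); 
W={k:ray(p,(v[0]/4.2+240-.4,v[1]/4.2+170-.4),.073)[:2] for k,v in px.items()}
ang=dict(cross=80,bar=130,square=230,ring=280)
def model(s,k): a=s[2]+np.radians(ang[k]); return s[:2]+.108*np.array([np.cos(a),np.sin(a)])
r=least_squares(lambda s:np.concatenate([model(s,k)-W[k] for k in W]),[.54,-.02,0])
print("pose",r.x[:2],np.degrees(r.x[2]),"res",np.round(r.fun*1000,1))
print("button fit",r.x[:2]+.1*np.array([np.cos(r.x[2]),np.sin(r.x[2])]), "seen", ray(p,(332.0,194.1),.085))
print("cross",model(r.x,"cross"))
# depth cloud
f=240/np.tan(np.radians(p["fov_y"])/2);v,u=np.mgrid[:480,:640];z=p["range_z"]
P=np.stack([(u-p["cx"])*z/f,-(v-p["cy"])*z/f,-z,np.ones_like(z)],-1)@np.linalg.inv(p["world_to_cam"]).T
d=np.hypot(P[...,0]-r.x[0],P[...,1]-r.x[1]); m=(d<.095)&(d>.05)&(P[...,2]>.09)&(P[...,2]<.12)&(z>0)
q=P[m][:,:2]; print("tab n",m.sum(),q.mean(0),"ang",np.degrees(np.arctan2(*(q.mean(0)-r.x[:2])[::-1])))
b=P[(np.hypot(P[...,0]-r.x[0]-.1,P[...,1]-r.x[1])<.03)&(P[...,2]>.075)&(P[...,2]<.13)]; print("button z",np.percentile(b[:,2],[10,50,90]),b[b[:,2]>.08].mean(0))
for n in("brush_pot","gesso_bottle"):
    for t in bot.pinpoint(p,n)[:1]:print(n,t["conf"],ray(p,t["pixel"],0))
o=bot.get_obs();print(o["ee_pos"],o["tcp_rot"],o["q"],o["time"])
E
```

```text
pose [ 0.5328274  -0.02098325] -4.928835984331199 res [ 0.   0.3 -0.3  0.   0.2 -0.1  0.1 -0.2]
button fit [ 0.63245762 -0.02957509] seen [ 0.63326197 -0.03032071  0.085     ]
cross [0.56065027 0.08337138]
tab n 98 [ 0.50555673 -0.02403595] ang -173.6128576982929
button z [0.07966215 0.08461958 0.09271375] [ 0.63063137 -0.02910515  0.08703027  1.        ]
brush_pot 0.74 [0.55381326 0.45341064 0.        ]
gesso_bottle 0.58 [ 0.66522388 -0.02889966  0.        ]
[ 0.21457516 -0.50642825  0.20738119] [1.79999603e+02 2.55940139e-03 2.29643777e+01] [-6.70360438e+01  4.98019895e+00  1.00792761e+01  9.50986805e+01
 -2.55939847e-03  8.99995785e+01] 1.35
```

Request:
play_rows(
  targets=[
    {"grip": 255,"linear": [4,8,0],"delta_rot": [0,0,0]},
    {"grip": 255,"linear": [8,16,0],"delta_rot": [0,0,0]},
    {"grip": 255,"linear": [12,24,0],"delta_rot": [0,0,0]},
    {"grip": 255,"linear": [16,32,0],"delta_rot": [0,0,0]},
    {"grip": 255,"linear": [20,40,0],"delta_rot": [0,0,0]},
    {"grip": 255,"linear": [24.4,44,0],"delta_rot": [0,0,0]},
    {"grip": 255,"linear": [24.4,44,0],"delta_rot": [0,0,0]},
    {"grip": 255,"linear": [24.4,44,0],"delta_rot": [0,0,0]},
    {"grip": 255,"linear": [24.4,44,0],"delta_rot": [0,0,0]},
    {"grip": 255,"linear": [24.4,44,0],"delta_rot": [0,0,0]},
  ],
)

```text
time: 2.35
ee_pos: [0.4574, -0.0674, 0.2077]
tcp_rot: [180.0, -0.0, 23.0]
wrist_force: [0.5, -0.7, 0.7]
opening: -0.0001
grasp_force: 0.0
```

```bash
python3 -c "
from h import *
o=bot.get_obs();print(o['ee_pos'],o['tcp_rot'],o['q'],o['time'],o['opening'],o['wrist_force'])"
```

```text
[ 0.4574466  -0.06740429  0.20769188] [ 1.79966408e+02 -4.45441743e-02  2.29735179e+01] [-8.37847691e+00 -7.01269423e+00 -1.70523047e+00  9.52519461e+01
 -5.51071525e-03  1.48648016e+02] 2.35 -0.00012189202262760993 [ 0.52492043 -0.72984875  0.74303646]
```

Request:
play_rows(
  targets=[
    {"grip": 255,"linear": [0,0,0],"delta_rot": [0,0,0.144]},
    {"grip": 255,"linear": [0,0,0],"delta_rot": [0,0,0.288]},
    {"grip": 255,"linear": [0,0,0],"delta_rot": [0,0,0.432]},
    {"grip": 255,"linear": [0,0,0],"delta_rot": [0,0,0.576]},
    {"grip": 255,"linear": [0,0,0],"delta_rot": [0,0,0.72]},
    {"grip": 255,"linear": [0,0,0],"delta_rot": [0,0,0.864]},
    {"grip": 255,"linear": [0,0,0],"delta_rot": [0,0,1.008]},
    {"grip": 255,"linear": [0,0,0],"delta_rot": [0,0,1.152]},
    {"grip": 255,"linear": [0,0,0],"delta_rot": [0,0,1.296]},
    {"grip": 255,"linear": [0,0,0],"delta_rot": [0,0,1.437]},
  ],
)

```text
time: 3.35
ee_pos: [0.4567, -0.0694, 0.2075]
tcp_rot: [180.0, 0.0, 105.6]
wrist_force: [0.5, 0.4, 0.2]
opening: -0.0
grasp_force: 0.0
```

Request:
play_rows(
  targets=[
    {"grip": 255,"linear": [0,0,0],"delta_rot": [0,0,0.144]},
    {"grip": 255,"linear": [0,0,0],"delta_rot": [0,0,0.288]},
    {"grip": 255,"linear": [0,0,0],"delta_rot": [0,0,0.432]},
    {"grip": 255,"linear": [0,0,0],"delta_rot": [0,0,0.576]},
    {"grip": 255,"linear": [0,0,0],"delta_rot": [0,0,0.72]},
    {"grip": 255,"linear": [0,0,0],"delta_rot": [0,0,0.864]},
    {"grip": 255,"linear": [0,0,0],"delta_rot": [0,0,1.008]},
    {"grip": 255,"linear": [0,0,0],"delta_rot": [0,0,1.152]},
    {"grip": 255,"linear": [0,0,0],"delta_rot": [0,0,1.296]},
    {"grip": 255,"linear": [0,0,0],"delta_rot": [0,0,1.437]},
  ],
)

```text
time: 4.35
ee_pos: [0.4567, -0.0694, 0.2074]
tcp_rot: [-180.0, 0.0, -172.0]
wrist_force: [-0.2, -0.4, -0.5]
opening: 0.0002
grasp_force: 0.0
```

Request:
play_rows(
  targets=[
    {"grip": 255,"linear": [0,0,0],"delta_rot": [0,0,0.144]},
    {"grip": 255,"linear": [0,0,0],"delta_rot": [0,0,0.288]},
    {"grip": 255,"linear": [0,0,0],"delta_rot": [0,0,0.432]},
    {"grip": 255,"linear": [0,0,0],"delta_rot": [0,0,0.576]},
    {"grip": 255,"linear": [0,0,0],"delta_rot": [0,0,0.72]},
    {"grip": 255,"linear": [0,0,0],"delta_rot": [0,0,0.864]},
    {"grip": 255,"linear": [0,0,0],"delta_rot": [0,0,1.008]},
    {"grip": 255,"linear": [0,0,0],"delta_rot": [0,0,1.152]},
    {"grip": 255,"linear": [0,0,0],"delta_rot": [0,0,1.296]},
    {"grip": 255,"linear": [0,0,0],"delta_rot": [0,0,1.437]},
  ],
)

```text
time: 5.35
ee_pos: [0.4567, -0.0695, 0.2074]
tcp_rot: [-180.0, -0.0, -89.7]
wrist_force: [-0.2, -0.8, 0.2]
opening: 0.0001
grasp_force: 0.0
```

```bash
python3 -c "
from h import *
p=view('c');
for r in bot.pinpoint(p,'tab_top')[:2]: print(r['conf'],ray(p,r['pixel'],.105))
o=bot.get_obs();print(o['ee_pos'],o['tcp_rot'],o['q'],o['time'],o['wrist_force'])
c=cv2.imread('pics/c.png')[170:310,240:420]; cv2.imwrite('pics/c2.png',cv2.resize(c,None,fx=4.2,fy=4.2,interpolation=2))
"
```

```text
0.65 [ 0.46946594 -0.02054946  0.105     ]
[ 0.45671651 -0.06945891  0.20745022] [-1.79991676e+02 -1.93361486e-03 -8.99131263e+01] [-8.64702878e+00 -7.02421440e+00 -1.74255246e+00  9.52731413e+01
 -6.47298545e-04 -9.87339027e+01] 5.45 [-0.54273495  0.38592932  0.19423227]
```

View pics/c2.png

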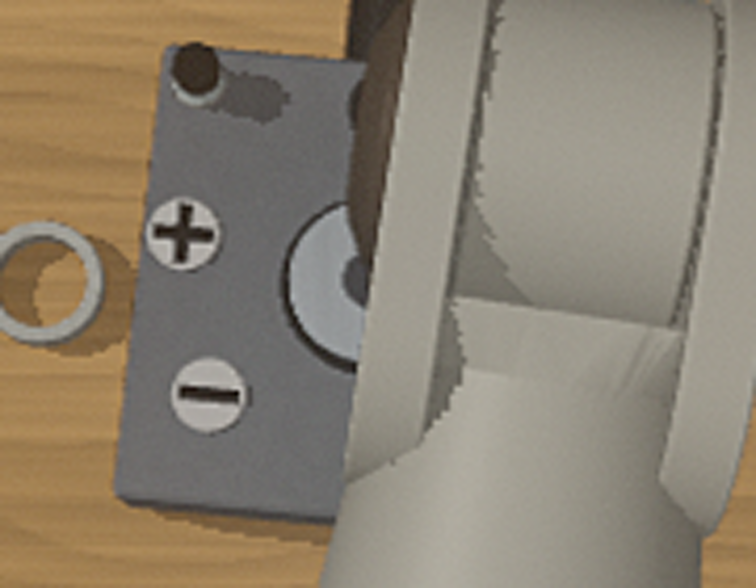

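The top view shows the arm hiding the tab, with the cross still at crop (183,234). Now lower next to the tab, and compute the arc.

Request:
play_rows(
  targets=[
    {"grip": 255,"linear": [0,0,-3],"delta_rot": [0,0,0]},
    {"grip": 255,"linear": [0,0,-6],"delta_rot": [0,0,0]},
    {"grip": 255,"linear": [0,0,-9],"delta_rot": [0,0,0]},
    {"grip": 255,"linear": [0,0,-11],"delta_rot": [0,0,0]},
    {"grip": 255,"linear": [0,0,-12],"delta_rot": [0,0,0]},
    {"grip": 255,"linear": [0,0,-12],"delta_rot": [0,0,0]},
  ],
)

```text
time: 6.05
ee_pos: [0.4561, -0.0694, 0.0865]
tcp_rot: [179.9, 0.0, -90.2]
wrist_force: [-0.6, -0.1, 0.5]
opening: 0.0002
grasp_force: 0.0
```

```bash
cat >> h.py <<'E'
C=np.array([.5328,-.0210])
def pos(th,r=.075,d=.0155):
    t=np.radians(th); return C+r*np.array([np.cos(t),np.sin(t)])-d*np.array([np.sin(t),-np.cos(t)])
E
python3 - <<'E'
from h import *
o=bot.get_obs();print(o['ee_pos'],o['tcp_rot'],o['wrist_force'])
b=o['ee_pos'][:2]
for k,S in enumerate([np.r_[190:154:10j],np.r_[154:118:11j][1:],np.r_[118:86:11j][1:]]):
    for th in S: print(round(th,1),np.round((pos(th)-b)*100,1),round(np.radians(th+90-(270 if k==0 else yaw0)),2))
    b=pos(S[-1]); yaw0=S[-1]+90; print()
p=bot.camera("wrist"); cv2.imwrite("pics/w.png",p["color"][...,::-1])
E
```

```text
[ 0.45610538 -0.06936788  0.08648072] [ 1.79901327e+02  1.33252664e-02 -9.01700617e+01] [-0.62847318 -0.12554924  0.53995647]
190.0 [0.6 2. ] 0.17
186.0 [0.4 2.5] 0.1
182.0 [0.2 3. ] 0.03
178.0 [0.1 3.5] -0.03
174.0 [0.  4.1] -0.1
170.0 [0.  4.6] -0.17
166.0 [0.  5.1] -0.24
162.0 [0.1 5.7] -0.31
158.0 [0.1 6.2] -0.38
154.0 [0.2 6.7] -0.45

150.4 [0.1 0.5] -0.06
146.8 [0.3 0.9] -0.13
143.2 [0.5 1.4] -0.19
139.6 [0.7 1.8] -0.25
136.0 [0.9 2.2] -0.31
132.4 [1.2 2.6] -0.38
128.8 [1.5 3. ] -0.44
125.2 [1.8 3.3] -0.5
121.6 [2.2 3.7] -0.57
118.0 [2.5 4. ] -0.63

114.8 [0.3 0.3] -0.06
111.6 [0.7 0.5] -0.11
108.4 [1.1 0.7] -0.17
105.2 [1.4 0.9] -0.22
102.0 [1.8 1.1] -0.28
98.8 [2.2 1.3] -0.34
95.6 [2.6 1.4] -0.39
92.4 [3.  1.5] -0.45
89.2 [3.4 1.6] -0.5
86.0 [3.9 1.7] -0.56
```

View pics/w.png

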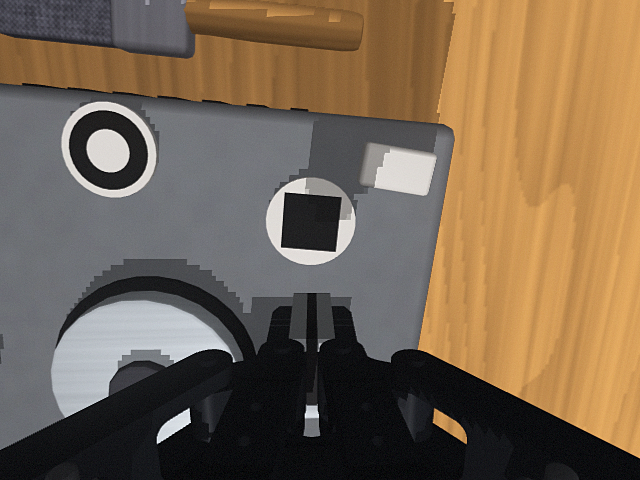

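The wrist view shows the fingers (310,310) free, the eraser (400,170) clear and the disc at the left. I push along the arc now.

Request:
play_rows(
  targets=[
    {"grip": 255,"linear": [0.3,1.0,0],"delta_rot": [0,0,0.05]},
    {"grip": 255,"linear": [0.4,2.0,0],"delta_rot": [0,0,0.06]},
    {"grip": 255,"linear": [0.3,2.7,0],"delta_rot": [0,0,0.05]},
    {"grip": 255,"linear": [0.2,3.1,0],"delta_rot": [0,0,0.02]},
    {"grip": 255,"linear": [0.1,3.6,0],"delta_rot": [0,0,-0.03]},
    {"grip": 255,"linear": [0,4.1,0],"delta_rot": [0,0,-0.1]},
    {"grip": 255,"linear": [0,4.6,0],"delta_rot": [0,0,-0.17]},
    {"grip": 255,"linear": [0,5.1,0],"delta_rot": [0,0,-0.24]},
    {"grip": 255,"linear": [0.1,5.7,0],"delta_rot": [0,0,-0.31]},
    {"grip": 255,"linear": [0.1,6.2,0],"delta_rot": [0,0,-0.38]},
  ],
)

```text
time: 7.1
ee_pos: [0.4579, -0.0066, 0.0878]
tcp_rot: [-180.0, 0.0, -112.0]
wrist_force: [0.7, 0.5, -0.6]
opening: -0.0001
grasp_force: 0.0
```

Run:
```python
from h import *
for c in("scene","top"):
    p=view('d'+c,c)
    for r in bot.pinpoint(p,'tab_top')[:1]:
        w=ray(p,r['pixel'],.105)[:2]-C; print(c,r['conf'],np.hypot(*w),np.degrees(np.arctan2(w[1],w[0])))
o=bot.get_obs();print(o['ee_pos'],o['tcp_rot'],o['wrist_force'])
```

```text
scene 0.61 0.08416685692233547 178.0211649018777
top 0.27 0.11373547859355032 -136.23958538681885
[ 0.4577773  -0.00708147  0.08763482] [-1.79980514e+02  2.43750827e-03 -1.11667044e+02] [-0.10522903 -0.30669529  0.20067972]
```

```bash
python3 -c "
import cv2
c=cv2.imread('pics/dscene.png')[200:320,220:400]; cv2.imwrite('pics/d2.png',cv2.resize(c,None,fx=4.2,fy=4.2,interpolation=2))"
```

```text
(no output)
```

View pics/d2.png

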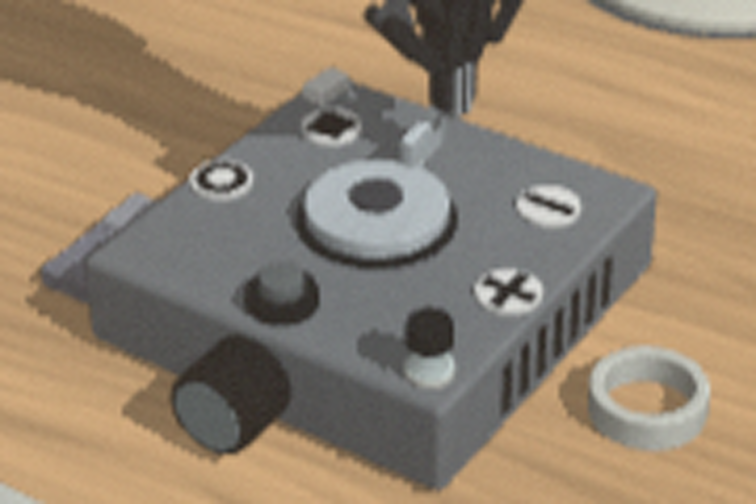

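Scene crop: the tab at (420,140) still points to the front; the fingers (455,100) appear beyond its end. Checking the geometry.

Run:
```python
from h import *
p=bot.camera("scene"); M=p["world_to_cam"]; f=240/np.tan(np.radians(p["fov_y"])/2)
def proj(w):
    c=M[:3,:3]@w+M[:3,3]; return ((p["cx"]-f*c[0]/c[2]-220)*4.2,(p["cy"]+f*c[1]/c[2]-200)*4.2)
o=bot.get_obs()
for n,w in [("tcp",o["ee_pos"]),("cross",[.56065,.08337,.073]),("square",[.4606,-.0936,.073]),("bar",[.4686,.0658,.073]),("ring",[.5422,-.1286,.073]),("button",[.6325,-.0296,.085]),("corner",[.6729,.0974,.07]),("tabtop180",[.4608,-.021,.105]),("tabtop160",[.4651,.0036,.105])]: print(n,np.round(proj(np.array(w))))
z=p["range_z"]; 
for uv in[(420,140),(405,150),(455,95),(465,105),(480,130),(375,195),(405,215)]:
    u,v=uv[0]/4.2+220,uv[1]/4.2+200; d=z[int(v),int(u)]
    c=np.array([(u-p["cx"])*d/f,-(v-p["cy"])*d/f,-d,1]); print(uv,np.round(np.linalg.inv(M)@c,3)[:3])
```

```text
tcp [450. 142.]
cross [507. 288.]
square [331. 128.]
bar [546. 200.]
ring [220. 177.]
button [280. 283.]
corner [442. 410.]
tabtop180 [429. 116.]
tabtop160 [460. 129.]
(420, 140) [ 0.477 -0.019  0.097]
(405, 150) [ 0.493 -0.021  0.098]
(455, 95) [0.47  0.002 0.132]
(465, 105) [0.46  0.004 0.12 ]
(480, 130) [ 0.411 -0.009  0.068]
(375, 195) [ 0.538 -0.018  0.093]
(405, 215) [0.542 0.005 0.088]
```

Run:
```python
from h import *
p=bot.camera("scene"); M=p["world_to_cam"]; f=240/np.tan(np.radians(p["fov_y"])/2)
z=p["range_z"]; v,u=np.mgrid[:480,:640]
P=np.stack([(u-p["cx"])*z/f,-(v-p["cy"])*z/f,-z,np.ones_like(z)],-1)@np.linalg.inv(M).T
o=bot.get_obs(); t=o["ee_pos"]; print(t,o["q"],bot.hold_point_z)
c=P[216:232,320:338]
np.set_printoptions(linewidth=200)
print(np.round(c[:,8:16,2]*1000).astype(int)); print(np.round(c[:,8:16,0]*1000).astype(int));print(np.round(c[:,8:16,1]*1000).astype(int))
```

```text
[ 0.45773663 -0.00740601  0.08753554] [-9.24729664e-01 -8.37282567e+00 -1.61997228e+01  8.21622410e+01
 -3.28191763e-03 -6.92032950e+01] 0.0187
[[154 150 150 147 142  -1   3   4]
 [149 148 144 143 140  -1  -2  -1]
 [145 144 143 138 137   0   2   3]
 [141 142 139 139 134   0  -2   0]
 [140 136 135 135 131   4   3  -1]
 [136 136 133 130 132   1   3   1]
 [133 134 130 129 123   1  -2  -1]
 [131 129 127 125 119   2   2   3]
 [127 126 125 123   2   2   1   1]
 [123 122 125 124   2   0   4   2]
 [119 120 117  -1   0   2   4   2]
 [118   3   4   4  -1   3   2   2]
 [ 70  72  72   3   1   4   4   6]
 [ 70  72  71  68  75  70  -1   0]
 [ 71  72  75  73  69  70  76  75]
 [ 75  73  69  72  73  73  70  72]]
[[472 465 464 458 451 241 246 246]
 [469 467 460 457 452 247 244 243]
 [469 465 463 455 452 254 255 255]
 [467 467 461 460 452 259 254 256]
 [470 463 460 458 452 269 266 260]
 [469 467 462 457 458 271 272 268]
 [468 468 461 459 449 276 270 270]
 [470 467 462 458 448 282 281 280]
 [468 466 463 459 288 287 284 283]
 [467 465 467 466 294 290 294 289]
 [466 466 460 296 296 298 298 295]
 [469 310 309 308 299 303 300 299]
 [407 408 407 311 308 311 308 310]
 [412 413 411 405 413 405 306 307]
 [418 419 420 417 411 410 417 414]
 [427 424 417 421 420 419 413 414]]
[[  2   1   4   4   3 -95 -90 -86]
 [  1   2   2   3   4 -93 -90 -87]
 [  0   1   3   2   4 -89 -85 -81]
 [  0   2   2   5   4 -87 -85 -81]
 [  1   0   2   4   4 -82 -80 -79]
 [  0   3   3   3   7 -81 -77 -75]
 [  0   3   3   4   2 -78 -77 -74]
 [  1   2   3   4   2 -75 -72 -69]
 [  0   2   3   4 -75 -73 -71 -68]
 [  0   2   6   8 -73 -71 -66 -65]
 [ -1   2   2 -75 -72 -67 -64 -62]
 [  1 -75 -72 -69 -70 -65 -63 -60]
 [-30 -26 -24 -67 -66 -61 -59 -54]
 [-27 -24 -22 -22 -15 -15 -60 -56]
 [-24 -21 -17 -16 -16 -13  -7  -5]
 [-20 -18 -19 -14 -11  -8  -8  -5]]
```

The depth image shows that the fingertips really end at z≈0.118, about 30 mm above the reported TCP height (0.0875). They passed over the tab without touching it. I'll go back and lower by the camera instead of the reported z.

Request:
play_rows(
  targets=[
    {"grip": 255,"linear": [0,-2,0.3],"delta_rot": [0,0,0.12]},
    {"grip": 255,"linear": [0,-4,0.3],"delta_rot": [0,0,0.25]},
    {"grip": 255,"linear": [0,-6.2,0.3],"delta_rot": [0,0,0.38]},
    {"grip": 255,"linear": [0,-6.2,0.3],"delta_rot": [0,0,0.38]},
    {"grip": 255,"linear": [0,-6.2,-1],"delta_rot": [0,0,0.38]},
    {"grip": 255,"linear": [0,-6.2,-2],"delta_rot": [0,0,0.38]},
    {"grip": 255,"linear": [0,-6.2,-2.5],"delta_rot": [0,0,0.38]},
    {"grip": 255,"linear": [0,-6.2,-2.5],"delta_rot": [0,0,0.38]},
  ],
)

```text
time: 8.2
ee_pos: [0.4569, -0.0688, 0.061]
tcp_rot: [179.9, 0.0, -90.0]
wrist_force: [-0.4, 0.2, 0.9]
opening: 0.0002
grasp_force: 0.0
```

```bash
cat >> h.py <<'E'
def cloud(p):
    f=240/np.tan(np.radians(p["fov_y"])/2); z=p["range_z"]; v,u=np.mgrid[:480,:640]
    return np.stack([(u-p["cx"])*z/f,-(v-p["cy"])*z/f,-z,np.ones_like(z)],-1)@np.linalg.inv(p["world_to_cam"]).T
def tip(p,xy):
    P=cloud(p).reshape(-1,4); s=P[(np.hypot(P[:,0]-xy[0],P[:,1]-xy[1])<.022)&(P[:,2]>.079)&(P[:,2]<.2)]
    return len(s),np.round(np.sort(s[:,2])[:8],3)
E
python3 - <<'E'
from h import *
p=view("e","scene"); o=bot.get_obs(); print(o["ee_pos"],o["tcp_rot"],o["wrist_force"],o["time"],tip(p,o["ee_pos"]))
E
```

```text
[ 0.45733976 -0.06898386  0.06180546] [ 1.79939820e+02  9.53538558e-03 -9.00193316e+01] [ 0.25445558 -0.31901284  0.70684679] 8.25 (255, array([0.087, 0.088, 0.089, 0.089, 0.091, 0.091, 0.092, 0.092]))
```

The tip is now at 0.088 (reported 0.062), so I push again.

Request:
play_rows(
  targets=[
    {"grip": 255,"linear": [0.3,1.0,0],"delta_rot": [0,0,0.05]},
    {"grip": 255,"linear": [0.4,2.0,0],"delta_rot": [0,0,0.06]},
    {"grip": 255,"linear": [0.3,2.7,0],"delta_rot": [0,0,0.05]},
    {"grip": 255,"linear": [0.2,3.1,0],"delta_rot": [0,0,0.02]},
    {"grip": 255,"linear": [0.1,3.6,0],"delta_rot": [0,0,-0.03]},
    {"grip": 255,"linear": [0,4.1,0],"delta_rot": [0,0,-0.1]},
    {"grip": 255,"linear": [0,4.6,0],"delta_rot": [0,0,-0.17]},
    {"grip": 255,"linear": [0,5.1,0],"delta_rot": [0,0,-0.24]},
    {"grip": 255,"linear": [0.1,5.7,0],"delta_rot": [0,0,-0.31]},
    {"grip": 255,"linear": [0.1,6.2,0],"delta_rot": [0,0,-0.38]},
  ],
)

```text
time: 9.25
ee_pos: [0.4588, -0.0069, 0.0627]
tcp_rot: [-180.0, -0.0, -112.0]
wrist_force: [1.2, -1.8, 0.0]
opening: -0.0
grasp_force: 1.1
```

```bash
cat >> h.py <<'E'
def tab(c="scene"):
    p=bot.camera(c)
    for r in bot.pinpoint(p,'tab_top')[:1]:
        w=ray(p,r['pixel'],.105)[:2]-C; print(c,"tab",r['conf'],np.hypot(*w),np.degrees(np.arctan2(w[1],w[0])))
    P=cloud(p).reshape(-1,4); d=P[:,:2]-C; R=np.hypot(*d.T)
    s=d[(R<.09)&(R>.052)&(P[:,2]>.08)&(P[:,2]<.108)]; a=np.degrees(np.arctan2(s[:,1],s[:,0]))%360
    print("depth tab ang",len(a),np.round(np.percentile(a,[5,25,50,75,95]),1) if len(a) else "")
    o=bot.get_obs();print(np.round(o['ee_pos'],4),np.round(o['tcp_rot'],1),np.round(o['wrist_force'],1),o['time'])
    return p
E
python3 - <<'E'
from h import *
tab()
E
```

```text
scene tab 0.59 0.069922775763476 157.75835156631348
depth tab ang 130 [151.  152.9 154.7 158.6 178.3]
[ 0.4588 -0.0066  0.0626] [-180.     0.  -111.8] [-0.7 -0.1 -0.2] 9.35
```

The tab follows (157.8° against 158° planned), so I continue.

Request:
play_rows(
  targets=[
    {"grip": 255,"linear": [0.1,0.5,0],"delta_rot": [0,0,-0.07]},
    {"grip": 255,"linear": [0.2,1.0,0],"delta_rot": [0,0,-0.13]},
    {"grip": 255,"linear": [0.4,1.4,0],"delta_rot": [0,0,-0.2]},
    {"grip": 255,"linear": [0.6,1.9,0],"delta_rot": [0,0,-0.26]},
    {"grip": 255,"linear": [0.8,2.3,0],"delta_rot": [0,0,-0.32]},
    {"grip": 255,"linear": [1.0,2.7,0],"delta_rot": [0,0,-0.38]},
    {"grip": 255,"linear": [1.3,3.1,0],"delta_rot": [0,0,-0.45]},
    {"grip": 255,"linear": [1.6,3.5,0],"delta_rot": [0,0,-0.51]},
    {"grip": 255,"linear": [2.0,3.9,0],"delta_rot": [0,0,-0.57]},
    {"grip": 255,"linear": [2.3,4.2,0],"delta_rot": [0,0,-0.64]},
  ],
)

```text
time: 10.35
ee_pos: [0.4814, 0.0349, 0.0624]
tcp_rot: [180.0, -0.0, -148.5]
wrist_force: [-2.5, -1.6, 1.5]
opening: -0.0001
grasp_force: 1.1
```

Run:
```python
from h import *
tab(); tab("top")
b=bot.get_obs()['ee_pos'][:2]
for th in np.r_[118:82:10j]: print(round(th,1),np.round((pos(th)-b)*100,1))
```

```text
depth tab ang 159 [113.6 116.2 117.7 119.2 129.7]
[0.4817 0.035  0.0624] [ 180.    -0.  -148.4] [-0.3  0.8  0.3] 10.45
depth tab ang 9 [344.7 345.7 346.4 347.5 349.2]
[0.4817 0.0347 0.0624] [ 180.     0.  -148.3] [0.2 0.1 0.1] 10.55
118.0 [0.2 0.3]
114.0 [0.6 0.7]
110.0 [1.1 0.9]
106.0 [1.6 1.2]
102.0 [2.  1.4]
98.0 [2.5 1.6]
94.0 [3.  1.8]
90.0 [3.6 1.9]
86.0 [4.1 2. ]
82.0 [4.6 2.1]
```

Request:
play_rows(
  targets=[
    {"grip": 255,"linear": [0.3,0.4,0],"delta_rot": [0,0,-0.06]},
    {"grip": 255,"linear": [0.7,0.7,0],"delta_rot": [0,0,-0.12]},
    {"grip": 255,"linear": [1.1,0.9,0],"delta_rot": [0,0,-0.18]},
    {"grip": 255,"linear": [1.6,1.2,0],"delta_rot": [0,0,-0.25]},
    {"grip": 255,"linear": [2.0,1.4,0],"delta_rot": [0,0,-0.32]},
    {"grip": 255,"linear": [2.5,1.6,0],"delta_rot": [0,0,-0.39]},
    {"grip": 255,"linear": [3.0,1.8,0],"delta_rot": [0,0,-0.46]},
    {"grip": 255,"linear": [3.5,1.9,0],"delta_rot": [0,0,-0.53]},
    {"grip": 255,"linear": [3.7,1.95,0],"delta_rot": [0,0,-0.55]},
    {"grip": 255,"linear": [3.7,1.95,0],"delta_rot": [0,0,-0.55]},
  ],
)

```text
time: 11.55
ee_pos: [0.5187, 0.054, 0.0624]
tcp_rot: [180.0, -0.0, -179.9]
wrist_force: [-0.7, -0.4, 0.3]
opening: -0.0001
grasp_force: 0.0
```

Run:
```python
from h import *
p=tab(); c=p["color"][200:320,220:400,::-1]; cv2.imwrite('pics/f.png',cv2.resize(c,None,fx=4.2,fy=4.2,interpolation=2))
print(bot.get_obs()["q"])
```

```text
scene tab 0.79 0.07621776496295272 93.47018739702949
depth tab ang 171 [82.2 84.6 85.9 89.  98.5]
[0.5187 0.0539 0.0624] [-180.     0.  -179.9] [-0.1 -0.3 -0. ] 11.65
[ 5.93944124e+00  7.28106794e-01 -1.03711464e+01  7.88856111e+01
 -5.89860467e-03  5.79876251e+00]
```

View pics/f.png

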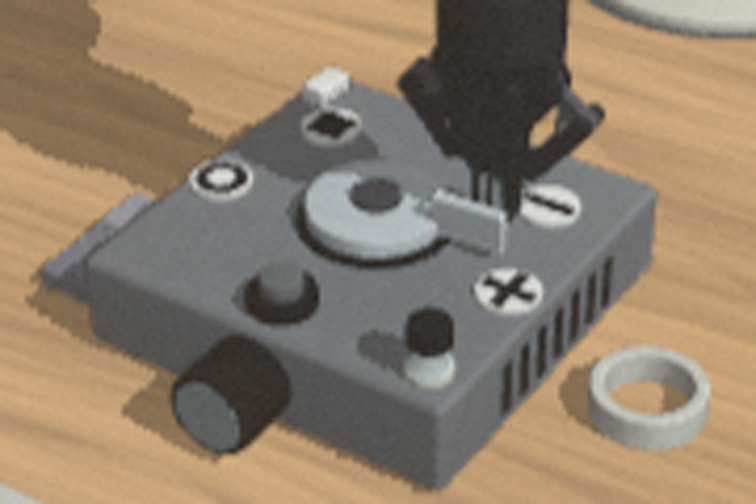

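Scene crop: the tab's end (505,235) is nearing the cross plate (508,290), with about 15° left.

Request:
play_rows(
  targets=[
    {"grip": 255,"linear": [0.4,0.1,0],"delta_rot": [0,0,-0.06]},
    {"grip": 255,"linear": [0.8,0.1,0],"delta_rot": [0,0,-0.12]},
    {"grip": 255,"linear": [1.2,0.2,0],"delta_rot": [0,0,-0.17]},
    {"grip": 255,"linear": [1.5,0.2,0],"delta_rot": [0,0,-0.22]},
    {"grip": 255,"linear": [1.6,0.2,0],"delta_rot": [0,0,-0.23]},
    {"grip": 255,"linear": [1.6,0.2,0],"delta_rot": [0,0,-0.23]},
  ],
)

```text
time: 12.25
ee_pos: [0.5346, 0.056, 0.0623]
tcp_rot: [-180.0, -0.0, 166.9]
wrist_force: [-0.1, -0.5, 0.3]
opening: -0.0
grasp_force: 0.3
```

Run:
```python
from h import *
p=tab(); c=p["color"][200:320,220:400,::-1]; cv2.imwrite('pics/g.png',cv2.resize(c,None,fx=4.2,fy=4.2,interpolation=2))
M=p["world_to_cam"]; f=240/np.tan(np.radians(p["fov_y"])/2)
def proj(w):
    c=M[:3,:3]@w+M[:3,3]; return ((p["cx"]-f*c[0]/c[2]-220)*4.2,(p["cy"]+f*c[1]/c[2]-200)*4.2)
for th in(70,75,80,85):
    a=np.radians(th); print(th,[np.round(proj(np.r_[C+r*np.array([np.cos(a),np.sin(a)])+.0045*np.array([np.sin(a),-np.cos(a)]),.105])) for r in (.045,.088)])
```

```text
scene tab 0.56 0.07609138679176625 81.8210008529593
depth tab ang 160 [70.1 72.7 73.9 77.1 87. ]
[0.5347 0.056  0.0624] [-180.     0.   166.9] [-0.5  0.2  0. ] 12.35
70 [array([419., 207.]), array([468., 239.])]
75 [array([424., 205.]), array([478., 234.])]
80 [array([428., 202.]), array([487., 228.])]
85 [array([433., 199.]), array([494., 222.])]
```

View pics/g.png

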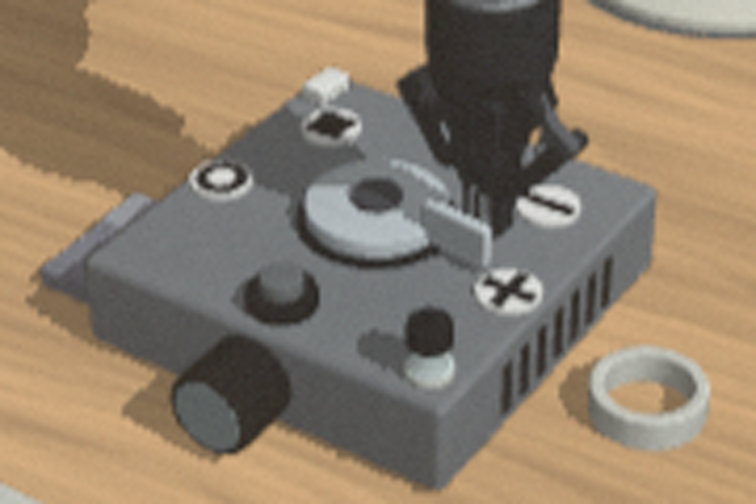

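Scene crop: the tab's end is at (488,235), about 78° by projection and depth, against a target of 75°. One small nudge, then back off and lift.

Request:
play_rows(
  targets=[
    {"grip": 255,"linear": [0.2,0,0],"delta_rot": [0,0,-0.02]},
    {"grip": 255,"linear": [0.35,0,0],"delta_rot": [0,0,-0.04]},
    {"grip": 255,"linear": [0.35,0,0],"delta_rot": [0,0,-0.04]},
    {"grip": 255,"linear": [0.35,0,0],"delta_rot": [0,0,-0.04]},
    {"grip": 255,"linear": [-1,0.3,0],"delta_rot": [0,0,-0.04]},
    {"grip": 255,"linear": [-2,0.5,2],"delta_rot": [0,0,-0.04]},
    {"grip": 255,"linear": [-3,0.5,6],"delta_rot": [0,0,-0.04]},
    {"grip": 255,"linear": [-5,-2,9],"delta_rot": [0,0,-0.04]},
    {"grip": 255,"linear": [-8,-6,9],"delta_rot": [0,0,-0.04]},
    {"grip": 255,"linear": [-10,-10,9],"delta_rot": [0,0,-0.04]},
  ],
)

```text
time: 13.35
ee_pos: [0.4342, -0.0446, 0.1538]
tcp_rot: [180.0, 0.2, 164.7]
wrist_force: [1.6, -0.5, 0.1]
opening: 0.0
grasp_force: 0.0
```

Run:
```python
from h import *
tab(); p=tab("top"); c=p["color"][170:310,240:420,::-1]; cv2.imwrite('pics/i.png',cv2.resize(c,None,fx=4.2,fy=4.2,interpolation=2))
print(bot.get_obs()["q"])
```

```text
scene tab 0.92 0.07453918361575948 80.53932891576456
depth tab ang 138 [ 67.9  70.2  71.1  73.1 119.2]
[ 0.4333 -0.0471  0.1534] [-1.800e+02  1.000e-01  1.643e+02] [ 1.9  1.3 -0.6] 13.45
top tab 0.44 0.07142501332180333 77.69550603117263
depth tab ang 82 [71.9 74.4 77.4 78.3 79.2]
[ 0.4349 -0.0446  0.1529] [1.800e+02 1.000e-01 1.644e+02] [ 0.4  0.3 -0.6] 13.55
[-5.86878316e+00 -1.13274868e+01 -1.15439418e+01  8.96905440e+01
  1.63122754e-02  9.70835415e+00]
```

View pics/i.png

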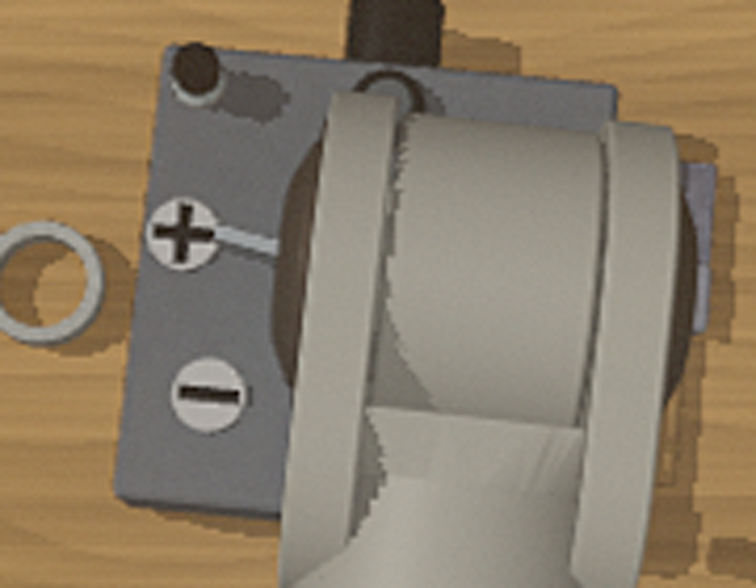

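The tab points at the cross: its end is at (215,233) and the plate at (183,234). Next I go over the button.

Request:
play_rows(
  targets=[
    {"grip": 255,"linear": [4,0.3,0],"delta_rot": [0,0,0]},
    {"grip": 255,"linear": [8,0.6,0],"delta_rot": [0,0,0]},
    {"grip": 255,"linear": [12,0.9,0],"delta_rot": [0,0,0]},
    {"grip": 255,"linear": [16,1.2,0],"delta_rot": [0,0,0]},
    {"grip": 255,"linear": [19.9,1.6,0],"delta_rot": [0,0,0]},
    {"grip": 255,"linear": [19.9,1.6,0],"delta_rot": [0,0,0]},
    {"grip": 255,"linear": [19.9,1.6,-3],"delta_rot": [0,0,0]},
    {"grip": 255,"linear": [19.9,1.6,-6],"delta_rot": [0,0,0]},
    {"grip": 255,"linear": [19.9,1.6,-6],"delta_rot": [0,0,0]},
    {"grip": 255,"linear": [19.9,1.6,-6],"delta_rot": [0,0,0]},
  ],
)

```text
time: 14.55
ee_pos: [0.6335, -0.0271, 0.0927]
tcp_rot: [-180.0, -0.0, 164.6]
wrist_force: [-0.0, -0.3, 0.5]
opening: -0.0001
grasp_force: 0.0
```

Run:
```python
from h import *
p=tab(); e=bot.get_obs()["ee_pos"]
P=cloud(p).reshape(-1,4); s=P[(np.hypot(P[:,0]-e[0],P[:,1]-e[1])<.022)&(P[:,2]>.074)&(P[:,2]<.2)]
print(np.histogram(s[:,2],np.arange(.074,.15,.004)))
c=p["color"][200:320,220:400,::-1]; cv2.imwrite('pics/j.png',cv2.resize(c,None,fx=4.2,fy=4.2,interpolation=2))
```

```text
scene tab 0.63 0.0785228895146719 72.63307876788193
depth tab ang 134 [66.5 69.7 71.2 73.3 77.9]
[ 0.6345 -0.0275  0.0945] [1.800e+02 1.000e-01 1.646e+02] [1.  0.1 0.5] 14.65
(array([19, 27, 64, 15, 52, 14,  1,  0,  0,  0,  1,  4, 10, 15, 17, 12, 15,
       17]), array([0.074, 0.078, 0.082, 0.086, 0.09 , 0.094, 0.098, 0.102, 0.106,
       0.11 , 0.114, 0.118, 0.122, 0.126, 0.13 , 0.134, 0.138, 0.142,
       0.146]))
```

View pics/j.png

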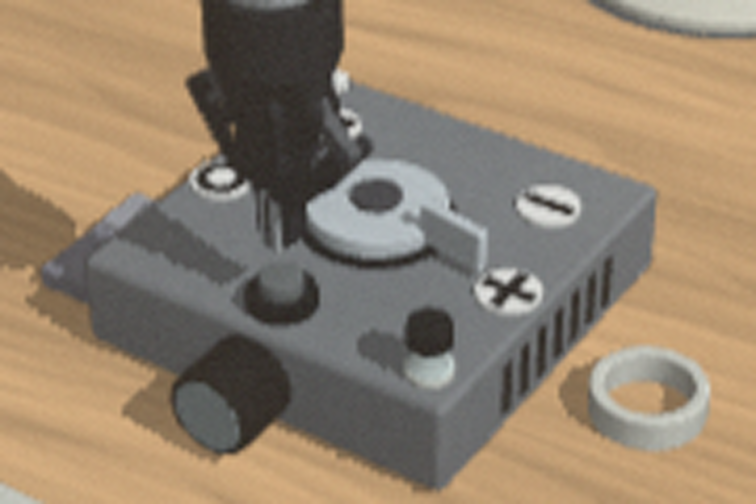

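Fingers are over the button, with the tip at (285,245) and the button at (282,280). I lower toward contact.

Request:
play_rows(
  targets=[
    {"grip": 255,"linear": [-0.1,-0.2,-1],"delta_rot": [0,0,0]},
    {"grip": 255,"linear": [-0.1,-0.2,-2],"delta_rot": [0,0,0]},
    {"grip": 255,"linear": [-0.1,-0.2,-2.3],"delta_rot": [0,0,0]},
    {"grip": 255,"linear": [-0.1,-0.2,-2.5],"delta_rot": [0,0,0]},
    {"grip": 255,"linear": [-0.1,-0.2,-2.6],"delta_rot": [0,0,0]},
    {"grip": 255,"linear": [-0.1,-0.2,-2.6],"delta_rot": [0,0,0]},
  ],
)

```text
time: 15.25
ee_pos: [0.6327, -0.03, 0.0666]
tcp_rot: [-180.0, 0.0, 164.5]
wrist_force: [-2.4, -0.4, 1.9]
opening: 0.0
grasp_force: 1.1
```

Request:
play_rows(
  targets=[
    {"grip": 255,"linear": [0,0,-0.1],"delta_rot": [0,0,0]},
    {"grip": 255,"linear": [0,0,-0.2],"delta_rot": [0,0,0]},
    {"grip": 255,"linear": [0,0,-0.2],"delta_rot": [0,0,0]},
  ],
)

```text
time: 15.55
ee_pos: [0.6329, -0.03, 0.0646]
tcp_rot: [180.0, 0.0, 164.5]
wrist_force: [-1.0, -0.2, 3.0]
opening: -0.0
grasp_force: 1.7
```

Request:
play_rows(
  targets=[
    {"grip": 255,"linear": [0,0,-0.1],"delta_rot": [0,0,0]},
    {"grip": 255,"linear": [0,0,-0.2],"delta_rot": [0,0,0]},
    {"grip": 255,"linear": [0,0,-0.2],"delta_rot": [0,0,0]},
  ],
)

```text
time: 15.85
ee_pos: [0.6329, -0.03, 0.0625]
tcp_rot: [180.0, 0.0, 164.5]
wrist_force: [-0.3, -1.1, 4.9]
opening: 0.0004
grasp_force: 2.3
```

Contact, and the force is rising as the button goes in (4.9 N). A bit further to the stop.

Request:
play_rows(
  targets=[
    {"grip": 255,"linear": [0,0,-0.1],"delta_rot": [0,0,0]},
    {"grip": 255,"linear": [0,0,-0.2],"delta_rot": [0,0,0]},
    {"grip": 255,"linear": [0,0,-0.2],"delta_rot": [0,0,0]},
  ],
)

```text
time: 16.15
ee_pos: [0.633, -0.03, 0.062]
tcp_rot: [180.0, 0.1, 164.5]
wrist_force: [-4.7, -1.5, 13.2]
opening: 0.0001
grasp_force: 6.9
```

Request:
play_rows(
  targets=[
    {"grip": 255,"linear": [0,0,-0.1],"delta_rot": [0,0,0]},
    {"grip": 255,"linear": [0,0,-0.1],"delta_rot": [0,0,0]},
  ],
)

```text
time: 16.35
ee_pos: [0.6331, -0.03, 0.062]
tcp_rot: [180.0, 0.1, 164.5]
wrist_force: [-7.5, 0.2, 19.7]
opening: -0.0001
grasp_force: 9.6
```

The button is hard against its stop (z no longer changes, force up to 20 N). Lift away.

Request:
play_rows(
  targets=[
    {"grip": 255,"linear": [0,0,0.5],"delta_rot": [0,0,0]},
    {"grip": 255,"linear": [0,0,2],"delta_rot": [0,0,0]},
    {"grip": 255,"linear": [0,0,5],"delta_rot": [0,0,0]},
    {"grip": 255,"linear": [0,0,9],"delta_rot": [0,0,0]},
    {"grip": 255,"linear": [0,0,13],"delta_rot": [0,0,0]},
    {"grip": 255,"linear": [-5,-2,14],"delta_rot": [0,0,0]},
    {"grip": 255,"linear": [-10,-6,14],"delta_rot": [0,0,0]},
    {"grip": 255,"linear": [-14,-9,14],"delta_rot": [0,0,0]},
    {"grip": 255,"linear": [-14,-9,14],"delta_rot": [0,0,0]},
    {"grip": 255,"linear": [-14,-9,14],"delta_rot": [0,0,0]},
  ],
)

```text
time: 17.35
ee_pos: [0.4914, -0.1212, 0.2005]
tcp_rot: [180.0, 0.1, 164.4]
wrist_force: [1.0, 0.1, -0.0]
opening: 0.0001
grasp_force: 0.0
```

Run:
```python
from h import *
p=tab(); P=cloud(p).reshape(-1,4); s=P[(np.hypot(P[:,0]-.6325,P[:,1]+.03)<.012)&(P[:,2]>.074)&(P[:,2]<.12)]
print("button z",np.percentile(s[:,2],[50,75,90]),bot.get_obs()["qd"])
p=bot.camera("top")
for n in("ink_jar","eraser"):
    for t in bot.pinpoint(p,n)[:1]:print(n,t["conf"],ray(p,t["pixel"],.07))
```

```text
scene tab 0.86 0.08102974888718545 73.56969932483092
depth tab ang 139 [ 66.6  69.8  70.9  72.6 104.8]
[ 0.4932 -0.1199  0.1997] [180.    0.  164.5] [-0.2  1.1  0.2] 17.45
button z [0.093391   0.09418547 0.09503121] [ 1.20321821  1.36785931  0.57040135 -0.23660705  0.02190114  0.06271871]
ink_jar 0.64 [0.63658627 0.07366037 0.07      ]
```

```bash
python3 -c "
from h import *
print(bot.job_done())"
```

```text
the job is handed in; nothing more can be done
None
```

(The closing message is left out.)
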